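# Grease a test-rig bearing with a push-type grease gun

### The job

Slide the green-capped grease cartridge fully home into the empty barrel of the push-type grease gun that stands in its holder, then take the gun by its barrel and press its coupler squarely onto the bare grease nipple on the shaft rig (the other one wears a yellow dust cap) until it snaps on. Keep pushing along the nipple so that the sliding nozzle is driven more than half of its 12 mm stroke into the gun against its spring, and finish like that, still holding the gun and pushing. Leave everything else on the bench where it is.

Things in the scene. Friction and masses are not known exactly. Their poses are not given: they have to be found in the camera images.
- green_cartridge: grease cartridge, white with green cap, 106 tall, about 100 g, standing cap up in a hole of the grey rack. Origin: centre of its flat nose (lower end); z along its axis to the cap. Nose 18 wide, widening to the body's 28 over 14; body 28 diameter to z = 77; flange 34 diameter z = 77 to 80; grip knob 26 diameter z = 80 to 106. Home in the gun: origin 7 above the gun's origin, axes in line.
- cap_top (a point): centre of the top face of the green cartridge's knob (z = 106 on the cartridge). The knob is 26 tall and 26 wide, the flange under it 34 wide and 3 thick.
- gun: push-type grease gun with a blue barrel, about 0.42 kg, standing nozzle down in its holder, to be lifted straight up out of it by 120 or more. Origin: on its axis at the front (lower) end of the barrel, 84 above the bench at first; z along its axis to the open rear end. Barrel 36 outside, 30 inside, z = 0 to 84. Below z = 0: cap 25 wide to -12, neck 17 wide to -30, then the sliding nozzle with the coupler.
- gun_rim (a point): centre of the barrel's open mouth (rim, gun z = 84), where the cartridge goes in; its flange rests on the rim when home. The inner floor is 78 below the rim. In the holder only the upper 48 of the barrel stand clear of the sleeve: grip there.
- coupler (a point): point on the gun's axis inside the coupler (23 diameter, 25 long, open mouth at gun z = -72 when not pressed), 9.5 behind the mouth: where the centre of the nipple's head comes to lie when snapped on. The mouth is a funnel 18 wide narrowing to 12.6; the four sprung jaws behind it need 5 to 8 N to pass over the head, then draw the coupler home.
- nozzle (a joint): how far the nozzle with its coupler is pushed into the gun, m: 0 out, 0.012 fully in. Its spring needs about 10 N to start it (more than the snap) and 16 N at the end of the stroke.
- nipple: bare steel grease nipple on one of the rig's two green bearings. Origin: centre of its round head, 10 diameter, about 94 above the bench; z points out along the nipple, 30 degrees off vertical, leaning to the rig's -x side (towards the robot). A neck 6 wide runs to a hexagon 13 wide at z = -10.5. Fixed. The coupler comes on along -z with the gun's z in line with this z.
- capped_nipple: the same nipple on the other bearing, 170 away along the shaft, under a yellow dust cap 17 wide; not to be greased. Which bearing has which varies.
- gun_stand: the gun's holder, fixed: base plate 110 x 90, an upright plate 60 wide and 120 tall on its +x side (32 from the axis), and a sleeve of 46 diameter round the barrel, its top 120 above the bench. Origin: on the bench, under the sleeve's axis.
- rack: grey cartridge rack, fixed, 66 x 160 x 36, its two holes (28 deep) 85 apart along its y. Origin: centre of the underside.
- rig: shaft test rig, fixed: steel base 190 x 470, two green pillow blocks (34 wide along the shaft, tops 85 above the bench), two discs between them and a grey motor, at most 105 tall; the shaft runs along its y, 50 above the bench. Origin: on the bench, midway under the two bearings.
- red_cartridge: the second cartridge, red cap, otherwise the same as the green one; stands in the other hole of the rack; not to be used
- wash_bottle: white wash bottle with a yellow cap and bent spout, 64 wide, 165 tall, standing; bystander
- screwdriver: screwdriver lying on the bench; bystander
- wrench: steel spanner lying on the bench; bystander
- specimen: flat steel dog-bone tensile specimen, 120 x 20 x 5, lying; bystander
- mouse: black computer mouse, 105 x 60, 30 tall; bystander
- jar: amber jar with a steel lid, 56 wide, 65 tall; bystander
Mind the look-alikes: they are no part of the job. What is meant by the gun is not brown or purple, and is the larger of those in its own colour.

How it is judged:
By the outcome, as a careful person would: the job done as asked, in the order asked, and still so for the second after the job is handed in, while the arm keeps its last pose, push and grip.
It also fails if it takes over 54 s, if anything falls off the work surface, if the arm or the gripper's body presses on something with over 40 N, if the wrist force passes 120 N, or if a joint passes its speed limit or range.

### The arm

A 6-joint arm with a two-finger parallel gripper is mounted at the origin on the work surface. World frame = base frame: x ahead of the robot, y to its left, z up, the work surface at z = 0. Lengths are in m, angles in rad, forces in N, time in s.
With the tool pointing down it reaches from about 0.35 to 0.975 m from the base axis. Payload 4.9 kg.
Tool frame: the origin (TCP) lies on the front face of the gripper's body, between the roots of the fingers; the fingertips stand 73 mm ahead of it and the grasp point (between the pads) lies 54 mm ahead of it (tip_extent is the distance from the TCP to the fingertips, in m); y points along the fingers, x is the direction in which the jaws open and shut, and the axes are right-handed (so a half turn about y gives the same grasp; the last joint's range is limited). The gripper opens to 85 mm and grips with 20 to 120 N. Pads are 22 mm wide; open, the fingers measure 114 mm over their backs; the gripper's body (76 mm by 85 mm) begins 54 mm behind the grasp point. The pads swing forward as they close: fully open they stand 13 mm farther back than shut.
Start: joints at [1.064, 0.053, 1.613, -0, 1.476, -0.119], TCP at [0.236, 0.579, 0.304] pointing down, gripper open.
Joint ranges: [-3.01, 3.01], [-1.01, 2.22], [0.06, 2.58], [-1.02, 4.17], [0.09, 2.62], [-3.14, 3.14]. Speed limits (rad/s): [2.57, 2.57, 3.14, 3.14, 3.14, 3.14].

### API

Orientations are given as a unit quaternion [w, x, y, z].
In Python, from plant import state, grab_frame, camera_info, job_done, tip_extent gives the robot as it stands.
- The arm moves only by the tool carry_out, never from a script. Its argument "rows" is a list that holds one entry, the list of rows, each a list of 7 numbers: the turn, a rotation vector about the world's x, y, z as a fraction of full scale, then the shift along the world's x, y, z as a fraction of full scale, then the finger opening in mm, from 0 to 85.4. A call has 1 to 5 rows; each row shifts and turns the commanded pose from where the row before left it; what a row does not reach is not made up. Full scale, the value 1, is 40 mm for a shift and 4 degrees for a turn. A row lasts 1/10 s, in which the tool goes at most 50 mm and 8.59 degrees, less where a joint would pass 70% of its speed; a pose out of reach is approached as far as the arm can. A call with a number of a shift or a turn outside -1 to 1 is refused whole. A call with a gripper value outside its range is refused whole. The fingers move at their own pace and stop on an object; the grip force is fixed at half the most. Time passes only in rows, so rows that do not move let the fingers close. It gives the time, the measured TCP pose, the force and the opening at its end, in the units of the state.
- state(): the state, without advancing time (a new reading comes with each control period).
- grab_frame(name): name is "side" or "top" or "wrist"; returns the picture (384x512x3 uint8, blue, green, red); there is no depth.
- camera_info(name): a dict with "intrinsics" (3x3 intrinsics, pixels), "xyz" and "rotation" of the camera in the world; the wrist camera has in their place "tool_from_camera" (4x4, takes a point from camera to tool coordinates, whose origin is the TCP and whose axes are the tool frame's). Camera axes: x right, y down, z forward; pixel columns grow to the right and rows downward; lengths in m; the calibration is good to about 2 mm. A picture is of the moment at which its call begins: read the wrist's pose just before it. camera_info takes no time and is no camera call.
- job_done(): hands the job in, once; it reports no verdict.
The state is a dict: "time": time; "joint_pos": joint angles; "joint_vel": joint speeds; "joint_efforts": joint torques, N m; "tool_pos": TCP position; "tool_rot": TCP orientation; "contact_force": force on the tool from outside, world axes, zero at the start; "ft_torque": the same for the moment, N m; "gripper_width": opening from 0.0 (shut) to 1.0 (fully open).
Only numpy, scipy, OpenCV 4.12 (cv2) and the standard library are available. Lean on these libraries where they do the work, as an engineer would, in place of code of your own. Each camera call takes 0.05 s, during which the arm holds its last target.

## Working session

There is one attempt and no reset: what is moved stays moved. The work goes in short steps, Python scripts to look and compute and a tool call to move; the robot and the scene stay as the last step left them, time stands still between calls to the robot, and variables do not carry over. Pictures are saved under pics/ and viewed, and the job is handed in when it is done.

Besides the shell and the picture viewer there is one more tool, called after "Call:" in YAML: its name, and indented under it one key for each argument. carry_out: Moves the arm, as the interface text tells. Shift numbers are shares of 40 mm and turn numbers shares of 4 degrees, none past 1 either way. Its arguments: {"type":"object","properties":{"rows":{"type":"array"}},"required":["rows"]}

```bash
ls; mkdir -p pics
python3 - <<'E'
from plant import *
import cv2
print(state())
for n in ("side","top","wrist"):
    i=camera_info(n); print(n,i)
    f=grab_frame(n); cv2.imwrite(f"pics/{n}0.png",f)
E
```

```text
pics
{'time': 0.0, 'joint_pos': array([ 1.06400967e+00,  5.33553297e-02,  1.61425626e+00, -2.22470525e-05,
        1.47597258e+00, -1.19002262e-01]), 'joint_vel': array([ 0.00139282, -0.0007868 ,  0.00036729,  0.00099138, -0.00091175,
        0.00223744]), 'joint_efforts': array([-7.83140313e-04, -3.93672788e+01, -3.70178854e+01, -1.84698906e-04,
        6.74491923e-03, -2.90271794e-05]), 'tool_pos': array([0.23611862, 0.57818942, 0.30268635]), 'tool_rot': array([-0.58664253,  0.58729738,  0.39366809, -0.39491488]), 'contact_force': array([-0.37721954,  0.44286233, -0.05918499]), 'ft_torque': array([-0.01646772, -0.0393794 ,  0.03645853]), 'gripper_width': 0.997250335648423}
side {'intrinsics': array([[448.67165288,   0.        , 249.48299079],
       [  0.        , 448.67165288, 183.79573411],
       [  0.        ,   0.        ,   1.        ]]), 'xyz': array([0.47178391, 0.91081266, 0.76565478]), 'rotation': array([ 0.02926315, -0.03398821,  0.89451446, -0.44478348])}
top {'intrinsics': array([[451.24499919,   0.        , 253.88604596],
       [  0.        , 451.24499919, 186.90544617],
       [  0.        ,   0.        ,   1.        ]]), 'xyz': array([0.4309289 , 0.06404241, 1.39996101]), 'rotation': array([ 0.03639236, -0.69610505,  0.71632998, -0.0313801 ])}
wrist {'intrinsics': array([[274.29887743,   0.        , 257.32333664],
       [  0.        , 274.29887743, 187.45776048],
       [  0.        ,   0.        ,   1.        ]]), 'tool_from_camera': array([[ 9.99999580e-01, -2.77767906e-04, -8.73207142e-04,
         9.33981247e-04],
       [ 7.39303740e-04, -3.18430406e-01,  9.47945953e-01,
        -7.00173717e-02],
       [-5.41364667e-04, -9.47946201e-01, -3.18430067e-01,
         8.22397742e-02],
       [ 0.00000000e+00,  0.00000000e+00,  0.00000000e+00,
         1.00000000e+00]])}
```

View pictures.

View pics/side0.png

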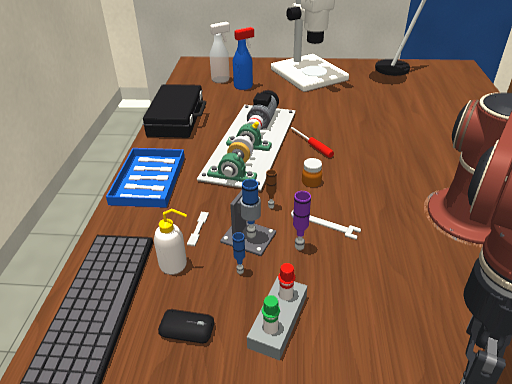

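View pics/top0.png

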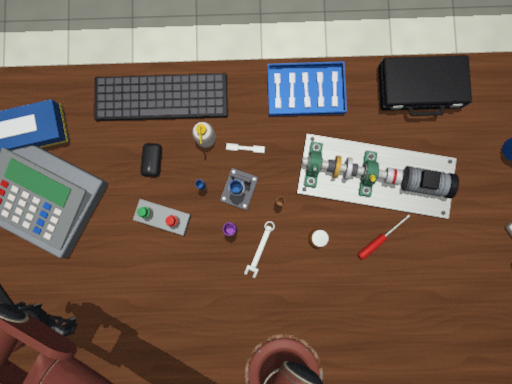

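View pics/wrist0.png

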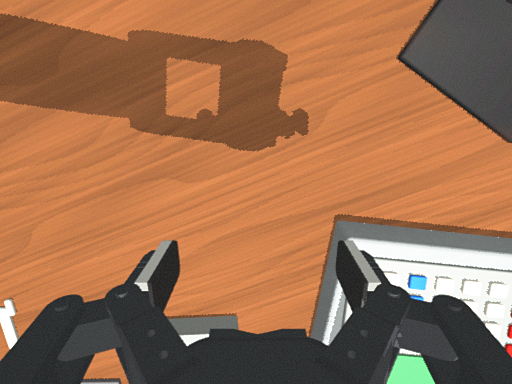

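```bash
cat > h.py <<'E'
import numpy as np, cv2
from scipy.spatial.transform import Rotation as R
from plant import *
def cam(n, st=None):
    i=camera_info(n); K=i["intrinsics"]
    if n=="wrist":
        T=i["tool_from_camera"]; q=st["tool_rot"]; Rt=R.from_quat(np.roll(q,-1)).as_matrix()
        return K, Rt@T[:3,:3], st["tool_pos"]+Rt@T[:3,3]
    return K, R.from_quat(np.roll(i["rotation"],-1)).as_matrix(), np.array(i["xyz"])
def proj(n,P,st=None):
    K,Rc,c=cam(n,st); p=(np.atleast_2d(P)-c)@Rc; p=p@K.T; return p[:,:2]/p[:,2:]
def ray(n,uv,st=None):
    K,Rc,c=cam(n,st); d=Rc@np.linalg.solve(K,np.array([uv[0],uv[1],1.])); return c,d/np.linalg.norm(d)
def onplane(n,uv,z,st=None):
    c,d=ray(n,uv,st); return c+d*(z-c[2])/d[2]
def tri(rays):
    A=0;b=0
    for c,d in rays:
        M=np.eye(3)-np.outer(d,d); A=A+M; b=b+M@c
    X=np.linalg.solve(A,b); return X,[np.linalg.norm((np.eye(3)-np.outer(d,d))@(X-c)) for c,d in rays]
def crop(f,x0,y0,w,h,s,name):
    cv2.imwrite(name,cv2.resize(f[y0:y0+h,x0:x0+w],None,fx=s,fy=s,interpolation=cv2.INTER_CUBIC))
E
python3 - <<'E'
from h import *
s=cv2.imread("pics/side0.png");t=cv2.imread("pics/top0.png")
a=cv2.resize(s[90:300,190:340],None,fx=3.8,fy=2.85*1.0)if 0 else None
crop(s,190,85,150,110,5,"pics/s_rig.png")
crop(s,190,165,140,195,3,"pics/s_guns.png")
crop(t,120,120,180,130,4,"pics/t_guns.png")
crop(t,295,130,170,95,4,"pics/t_rig.png")
E
```

```text
(no output)
```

View pics/s_rig.png

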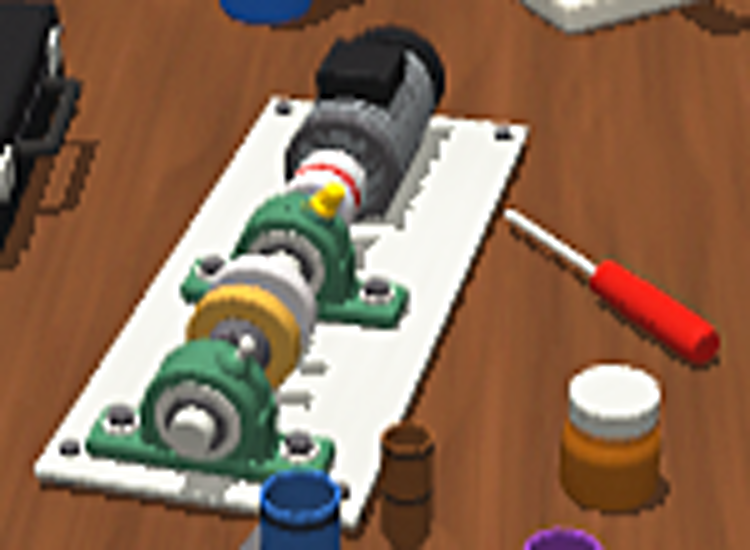

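View pics/s_guns.png

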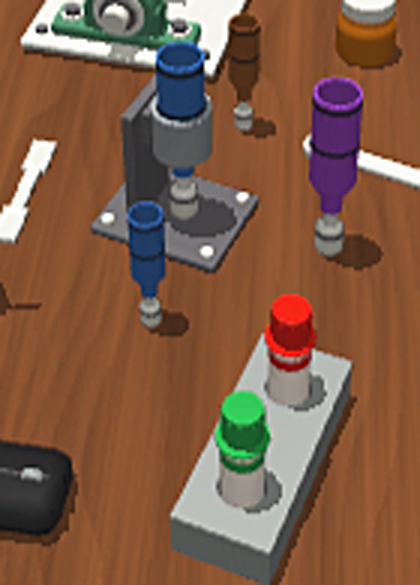

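View pics/t_guns.png

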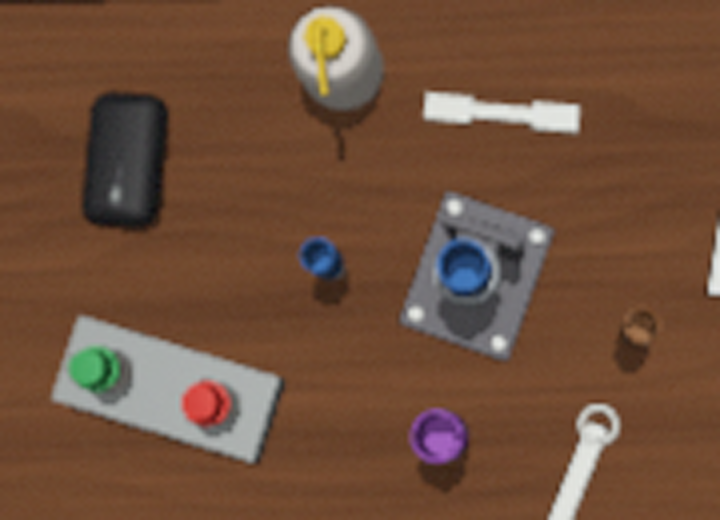

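View pics/t_rig.png

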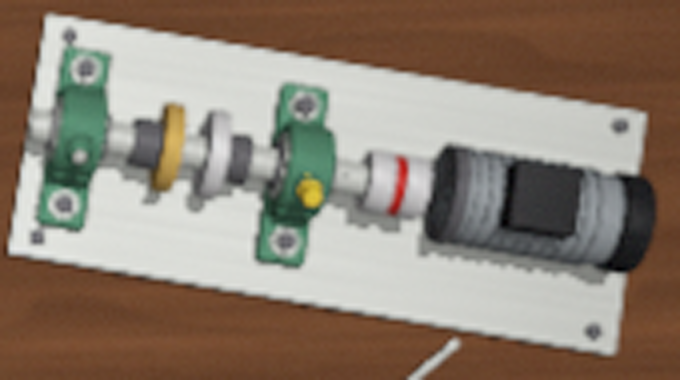

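Run:
```python
from h import *
np.set_printoptions(precision=4,suppress=True)
s=cv2.imread("pics/side0.png");t=cv2.imread("pics/top0.png")
def blob(im,lo,hi,box):
    x0,y0,x1,y1=box; h=cv2.cvtColor(im,cv2.COLOR_BGR2HSV)
    m=cv2.inRange(h,lo,hi); k=np.zeros_like(m); k[y0:y1,x0:x1]=m[y0:y1,x0:x1]
    ys,xs=np.nonzero(k); return (xs.min(),xs.max(),ys.min(),ys.max(),len(xs),xs.mean(),ys.mean())
for n,im,bx in (("top",t,(120,195,200,250)),("side",s,(240,260,320,360))):
    print(n,"green",blob(im,(45,120,60),(85,255,255),bx)); print(n,"red",blob(im,(0,150,80),(8,255,255),bx))
print("top blue",blob(t,(100,120,40),(125,255,255),(215,170,260,210)))
# nipple
N,e=tri([ray("top",(295+80/4-.4,130+157/4-.4)),ray("side",(190+248/5-.4,85+345/5-.4))]);print("nipple",N,e)
C,e=tri([ray("top",(295+311/4-.4,130+191/4-.4)),ray("side",(190+330/5-.4,85+198/5-.4))]);print("capped",C,e)
for p in ((47,14),(645,112),(617,353),(8,254)): print("rigcorner",onplane("top",(295+p[0]/4-.4,130+p[1]/4-.4),0.012))
G,e=tri([ray("top",(120+464/4-.4,120+266/4-.4)),ray("side",(190+181/3-.4,165+62/3-.4))]);print("gunrim",G,e)
print(onplane("top",(120+464/4-.4,120+266/4-.4),0.168))
for p in((448,193),(552,230),(505,358),(402,322)): print("stand",onplane("top",(120+p[0]/4-.4,120+p[1]/4-.4),0.008))
for p in((80,315),(283,378),(257,463),(52,400)): print("rack",onplane("top",(120+p[0]/4-.4,120+p[1]/4-.4),0.036))
G,e=tri([ray("top",(120+92/4-.4,120+368/4-.4)),ray("side",(190+243/3-.4,165+405/3-.4))]);print("green",G,e)
st=state();print(R.from_quat(np.roll(st["tool_rot"],-1)).as_matrix())
```

```text
top green (np.int64(138), np.int64(149), np.int64(207), np.int64(217), 94, np.float64(143.5), np.float64(211.75531914893617))
top red (np.int64(166), np.int64(176), np.int64(216), np.int64(225), 91, np.float64(171.13186813186815), np.float64(220.6153846153846))
side green (np.int64(262), np.int64(279), np.int64(296), np.int64(322), 350, np.float64(270.4), np.float64(308.1257142857143))
side red (np.int64(263), np.int64(295), np.int64(263), np.int64(299), 332, np.float64(286.41265060240966), np.float64(274.89156626506025))
top blue (np.int64(230), np.int64(242), np.int64(180), np.int64(193), 136, np.float64(235.59558823529412), np.float64(186.51470588235293))
nipple [ 0.6039 -0.1068  0.0952] [np.float64(0.0003451084067490755), np.float64(0.00034510840674893337)]
capped [ 0.5731 -0.2738  0.0929] [np.float64(0.0015945950942669277), np.float64(0.0015945950942669773)]
rigcorner [ 0.7285 -0.0965  0.012 ]
rigcorner [ 0.6375 -0.5559  0.012 ]
rigcorner [ 0.4522 -0.5214  0.012 ]
rigcorner [ 0.5415 -0.0591  0.012 ]
gunrim [0.5534 0.1215 0.1623] [np.float64(0.00038393958537190603), np.float64(0.00038393958537192793)]
[0.5532 0.1212 0.168 ]
stand [0.6265 0.1397 0.008 ]
stand [0.5952 0.0596 0.008 ]
stand [0.4969 0.0987 0.008 ]
stand [0.527  0.1776 0.008 ]
rack [0.5374 0.4197 0.036 ]
rack [0.4853 0.2662 0.036 ]
rack [0.4219 0.2867 0.036 ]
rack [0.4736 0.4411 0.036 ]
green [0.4933 0.3916 0.1114] [np.float64(4.3239396705604067e-05), np.float64(4.323939670570764e-05)]
[[ 0.3781 -0.0008 -0.9257]
 [ 0.9257 -0.0014  0.3781]
 [-0.0016 -1.      0.0002]]
```

Call:
carry_out:
  rows:
    - [[0,0,0.6,1,-0.72,0,56],[0,0,0.6,1,-0.72,0,56],[0,0,0.6,1,-0.72,0,56],[0,0,0.6,1,-0.72,0,56],[0,0,0.35,1,-0.72,0,56]]

```text
time: 0.65
tool_pos: [0.4375, 0.4331, 0.3036]
tool_rot: [0.546, -0.546, -0.449, 0.449]
contact_force: [0.7, 1.0, 0.9]
gripper_width: 0.653
```

Call:
carry_out:
  rows:
    - [[0,0,0,1,-0.72,0,56],[0,0,0,0.4,-0.3,0,56],[0,0,0,0,0,0,56],[0,0,0,0,0,0,56]]

```text
time: 1.05
tool_pos: [0.4922, 0.3936, 0.3034]
tool_rot: [0.547, -0.546, -0.448, 0.449]
contact_force: [0.2, -0.0, 0.3]
gripper_width: 0.659
```

Run:
```python
from h import *
import plant
print(plant.tip_extent if not callable(plant.tip_extent) else plant.tip_extent())
st=state();print(st["time"],st["tool_pos"],st["gripper_width"]);f=grab_frame("wrist");cv2.imwrite("pics/w1.png",f)
import pickle;pickle.dump(st,open("w1.pkl","wb"))
print(R.from_quat(np.roll(st["tool_rot"],-1)).as_matrix())
```

```text
0.0726
1.05 [0.49222478 0.39361229 0.30336962] 0.6591442431584243
[[ 1.95358020e-01 -1.20004454e-03 -9.80731260e-01]
 [ 9.80731937e-01 -1.03373304e-04  1.95358281e-01]
 [-3.35820069e-04 -9.99999275e-01  1.15672720e-03]]
```

View pics/w1.png

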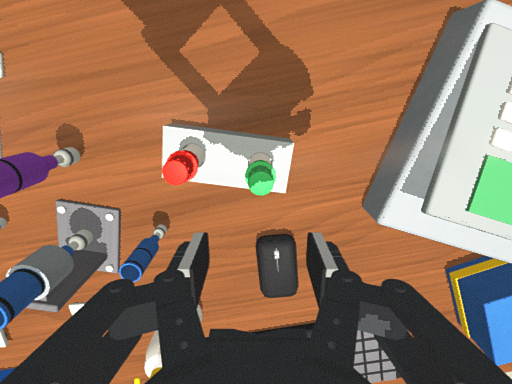

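Run:
```python
from h import *
f=cv2.imread("pics/w1.png");crop(f,150,115,150,90,5,"pics/w1c.png")
```

```text
(no output)
```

View pics/w1c.png

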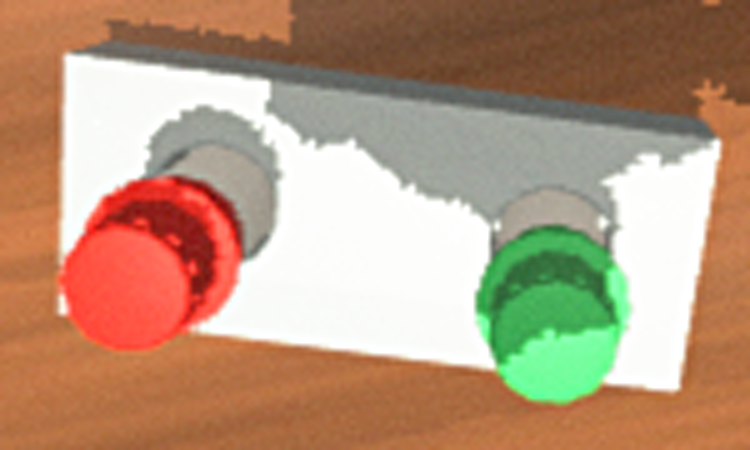

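Run:
```python
from h import *
import pickle; st=pickle.load(open("w1.pkl","rb"))
p=onplane("wrist",(260.2,183),0.114,st);print(p, p-st["tool_pos"])
# knob bottom-based check: rack corners
for c in((65,55),(718,140),(680,390),(60,315)): print(onplane("wrist",(150+c[0]/5-.4,115+c[1]/5-.4),0.036,st))
```

```text
[0.49306398 0.39704937 0.114     ] [ 0.0008392   0.00343707 -0.18936962]
[0.42310409 0.29144907 0.036     ]
[0.47422432 0.44280475 0.036     ]
[0.5368008  0.42294967 0.036     ]
[0.48557087 0.27035591 0.036     ]
```

Call:
carry_out:
  rows:
    - [[0,0,0,0,0.06,-1,56],[0,0,0,0,0,-0.85,56],[0,0,0,0,0,0,56]]

```text
time: 1.4
tool_pos: [0.4884, 0.3956, 0.2234]
tool_rot: [0.547, -0.545, -0.445, 0.453]
contact_force: [-0.5, 0.5, -0.4]
gripper_width: 0.655
```

Run:
```python
from h import *
st=state();print(st["time"],st["tool_pos"],st["gripper_width"]);f=grab_frame("wrist");cv2.imwrite("pics/w2.png",f)
import pickle;pickle.dump(st,open("w2.pkl","wb"))
```

```text
1.4 [0.48841738 0.39564299 0.22342903] 0.6548454653097983
```

View pics/w2.png

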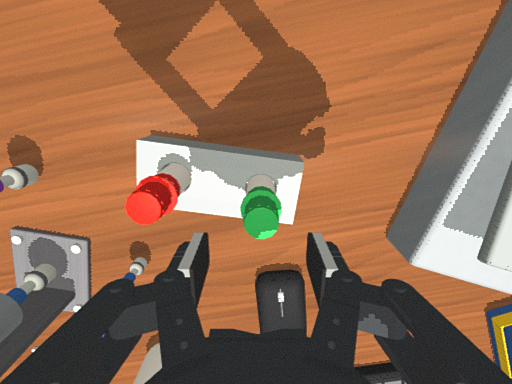

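Run:
```python
from h import *
import pickle; st=pickle.load(open("w2.pkl","rb"))
s=state();print(s["tool_pos"],s["tool_rot"],s["joint_vel"])
f=cv2.imread("pics/w2.png");crop(f,160,165,180,90,4,"pics/w2c.png")
```

```text
[0.48986622 0.39628394 0.22683628] [ 0.54638692 -0.54568877 -0.44698331  0.45154295] [-0.00718187 -0.03716582 -0.07405751 -0.00019038  0.00123529 -0.00136687]
```

View pics/w2c.png

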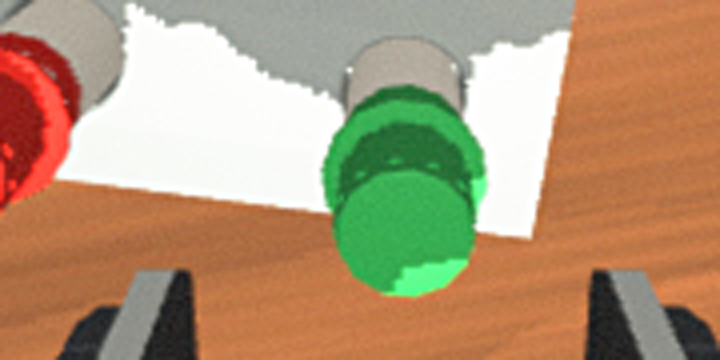

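Run:
```python
from h import *
import pickle; st=pickle.load(open("w2.pkl","rb"));s=state()
print(onplane("wrist",(261,222.9),0.114,st),onplane("wrist",(261,222.9),0.114,s))
```

```text
[0.49304263 0.39739748 0.114     ] [0.49658353 0.39803854 0.114     ]
```

Call:
carry_out:
  rows:
    - [[0,0,0,0.02,0.02,-0.5,56],[0,0,0,0,0,-0.5,56],[0,0,0,0,0,-0.4,56],[0,0,0,0,0,-0.22,56],[0,0,0,0,0,0,56]]

```text
time: 1.95
tool_pos: [0.4926, 0.397, 0.1645]
tool_rot: [0.546, -0.546, -0.448, 0.449]
contact_force: [-0.6, -0.4, -0.2]
gripper_width: 0.649
```

Call:
carry_out:
  rows:
    - [[0,0,0,0,0,0,56]]

```text
time: 2.05
tool_pos: [0.4935, 0.3974, 0.1662]
tool_rot: [-0.546, 0.547, 0.449, -0.448]
contact_force: [-0.0, -1.0, 0.5]
gripper_width: 0.654
```

Run:
```python
from h import *
st=state();print(st["time"],st["tool_pos"],st["gripper_width"],st["contact_force"]);f=grab_frame("wrist");cv2.imwrite("pics/w3.png",f)
f=grab_frame("side");crop(f,190,200,200,160,4,"pics/s3.png")
```

```text
2.05 [0.4935059  0.39736425 0.1661541 ] 0.6544473952875255 [-0.03392172 -1.04599361  0.4788524 ]
```

View pics/w3.png

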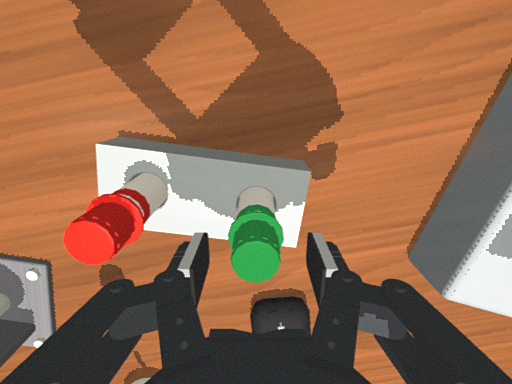

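View pics/s3.png

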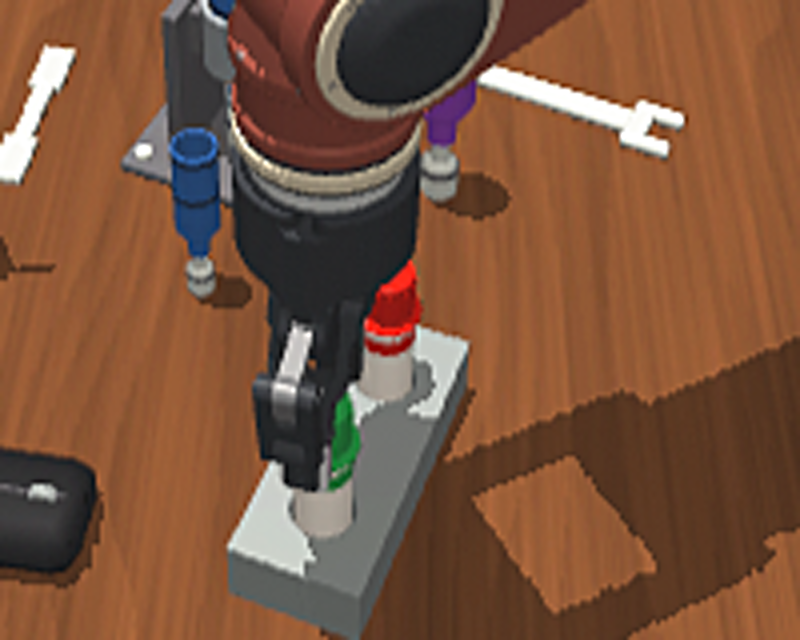

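Run:
```python
from h import *
def c(P): return (proj("side",P)-[190,200])*4
print("body mid at rack top",c([[.493,.397,.036],[.493,.397,.075],[.493,.397,.1]]))
# finger tip +y: tcp + jaw*(28+6), -y73
j=np.array([.195,.981,0])
st=state();t=st["tool_pos"]
print(c([t+j*.04+[0,0,-.07],t+j*.04+[0,0,-.05]]), c([t+[0,0,-.07]]))
```

```text
body mid at rack top [[321.6674071  509.94847165]
 [322.17587127 458.69297217]
 [322.5173154  424.27385158]]
[[298.30008945 502.54665095]
 [298.21397378 474.24092496]] [[320.71899325 429.6693547 ]]
```

Call:
carry_out:
  rows:
    - [[0,0,0,0,0,0,0],[0,0,0,0,0,0,0],[0,0,0,0,0,0,0],[0,0,0,0,0,0,0]]

```text
time: 2.55
tool_pos: [0.4936, 0.3972, 0.1661]
tool_rot: [-0.546, 0.547, 0.449, -0.448]
contact_force: [-1.3, 0.6, 4.4]
gripper_width: 0.28
```

Run:
```python
from h import *
st=state();print(st["time"],st["tool_pos"],st["gripper_width"],st["contact_force"],st["ft_torque"]);f=grab_frame("wrist");crop(f,150,120,210,160,3.5,"pics/w4.png")
f=grab_frame("side");crop(f,220,240,120,110,5,"pics/s4.png")
```

```text
2.55 [0.49361771 0.39722492 0.16609718] 0.2804997787510967 [-1.28863798  0.5643316   4.39586189] [-0.06288259  0.04418655 -0.03420559]
```

View pics/w4.png

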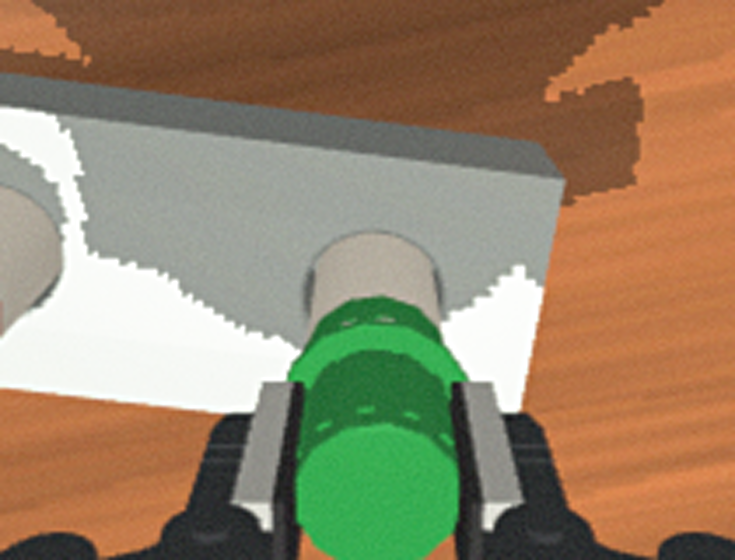

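View pics/s4.png

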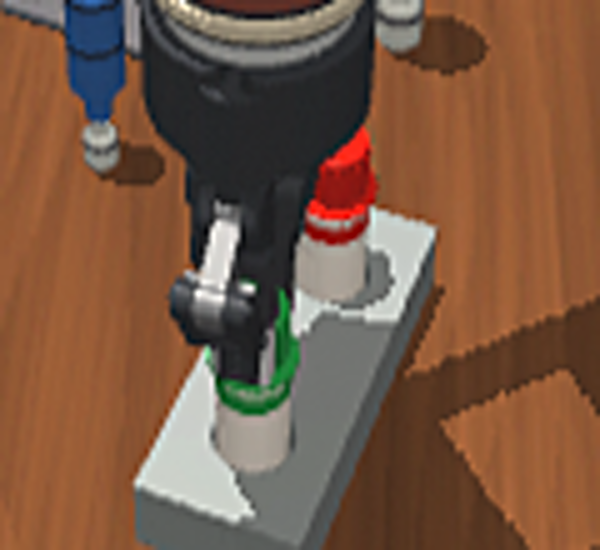

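Call:
carry_out:
  rows:
    - [[0,0,0,0,0,0.4,0],[0,0,0,0,0,0.8,0],[0,0,0,0,0,1,0],[0,0,0,0,0,1,0],[0,0,0,0,0,1,0]]

```text
time: 3.15
tool_pos: [0.4925, 0.3966, 0.3346]
tool_rot: [0.547, -0.546, -0.448, 0.449]
contact_force: [0.1, 0.3, -0.5]
gripper_width: 0.278
```

Call:
carry_out:
  rows:
    - [[0,0,0,0,0,1,0],[0,0,0,0.3,-0.8,0.6,0],[0,0,0,0.4,-1,0,0],[0,0,0,0.4,-1,0,0],[0,0,0,0.4,-1,0,0]]

```text
time: 3.65
tool_pos: [0.553, 0.2436, 0.3976]
tool_rot: [0.546, -0.546, -0.449, 0.449]
contact_force: [0.0, 0.2, -1.3]
gripper_width: 0.279
```

Call:
carry_out:
  rows:
    - [[0,0,0,0.2,-0.8,0,0],[0,0,0,0,-0.3,0,0],[0,0,0,0,0,0,0],[0,0,0,0,0,0,0],[0,0,0,0,0,0,0]]

```text
time: 4.15
tool_pos: [0.5607, 0.2023, 0.3971]
tool_rot: [0.546, -0.546, -0.449, 0.449]
contact_force: [0.6, 0.1, -1.3]
gripper_width: 0.28
```

```bash
cat > snap.py <<'E'
import sys,pickle
from h import *
n=sys.argv[1]
st=state();print(st["time"],st["tool_pos"],st["gripper_width"],st["contact_force"],np.abs(st["joint_vel"]).max());f=grab_frame("wrist");cv2.imwrite(f"pics/{n}.png",f);pickle.dump(st,open(n+".pkl","wb"))
if len(sys.argv)>2: 
    f=grab_frame("side");cv2.imwrite(f"pics/{n}s.png",f)
E
python3 snap.py w5 s
```

```text
4.15 [0.56065455 0.20228531 0.39714856] 0.2796418759156379 [ 0.58382395  0.05442536 -1.28030493] 0.0051760288042650695
```

View pics/w5.png

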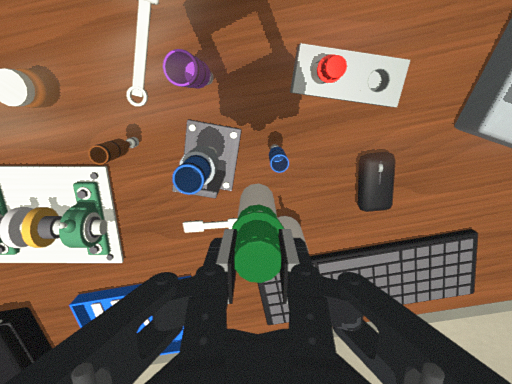

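View pics/w5s.png

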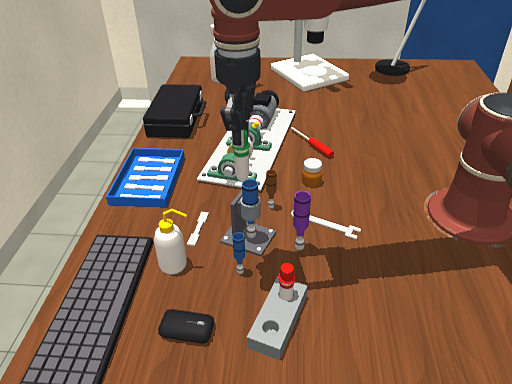

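Run:
```python
from h import *
f=cv2.imread("pics/w5.png");crop(f,160,110,130,95,6,"pics/w5c.png");crop(f,0,160,130,110,6,"pics/w5r.png");crop(f,215,175,90,110,5,"pics/w5g.png")
```

```text
(no output)
```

View pics/w5c.png

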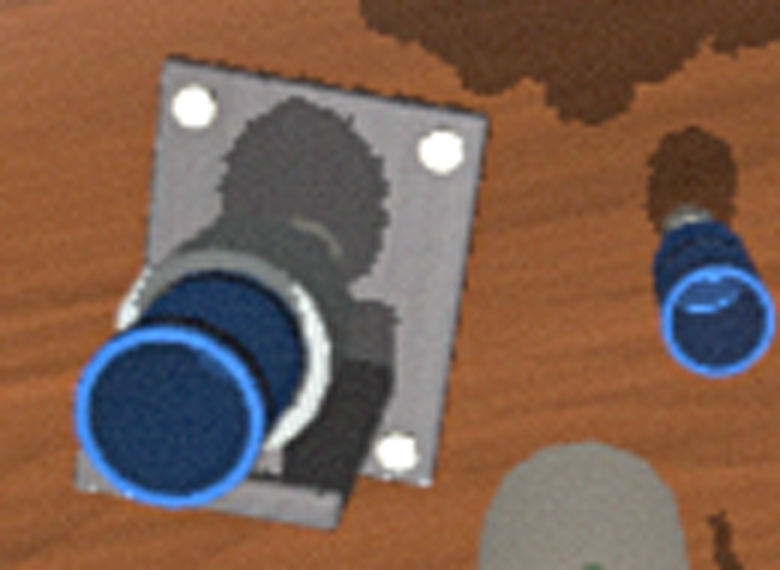

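View pics/w5r.png

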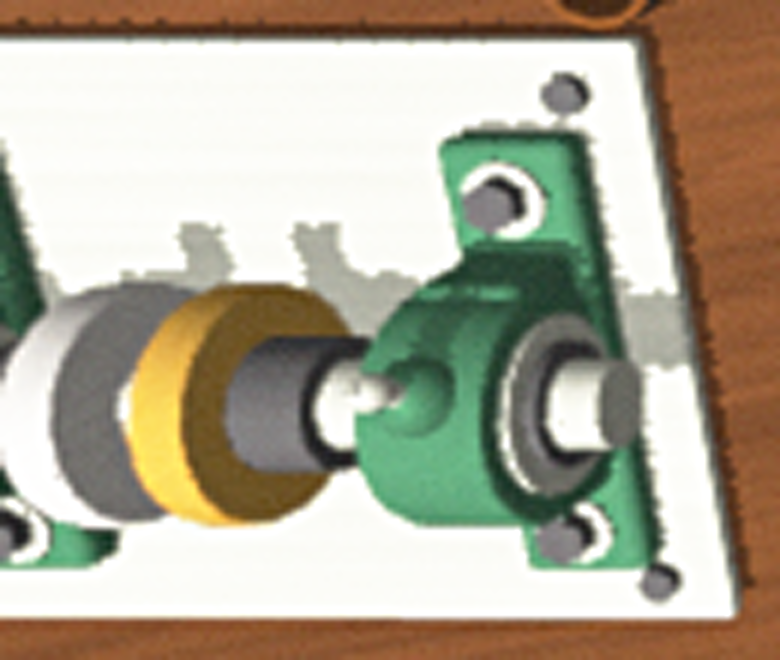

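View pics/w5g.png

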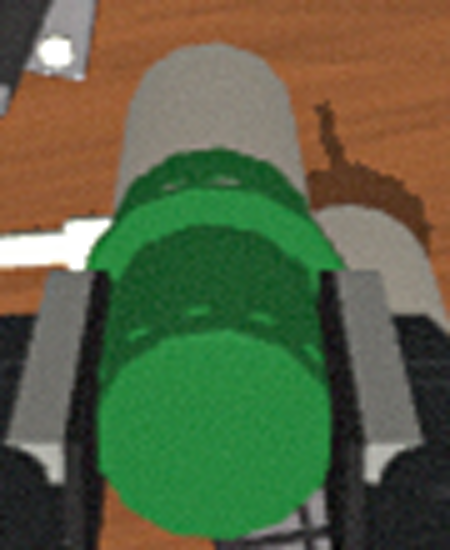

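Run:
```python
from h import *
import pickle; st=pickle.load(open("w5.pkl","rb"))
np.set_printoptions(precision=4,suppress=True)
f=cv2.imread("pics/w5.png");h=cv2.cvtColor(f,cv2.COLOR_BGR2HSV)
m=cv2.inRange(h,(100,120,180),(120,255,255));k=m*0;k[155:202,165:212]=m[155:202,165:212]
ys,xs=np.nonzero(k);el=cv2.fitEllipse(np.stack([xs,ys],1).astype(np.float32));print(el,len(xs))
for c in(el[0],(188.25,178.8)):print("rim",onplane("wrist",c,.168,st))
print("nipple",onplane("wrist",(385/6-.4,160+388/6-.4),.094,st))
Rt=R.from_quat(np.roll(st["tool_rot"],-1)).as_matrix()
def tp(P): 
    c=proj("wrist",st["tool_pos"]+np.array(P)@Rt.T,st); return c,(c-[215,175]+.4)*5
c,d=ray("wrist",(257.6,261),st); cl=Rt.T@(c-st["tool_pos"]);dl=Rt.T@d
print("cap in tool at z=0",cl-dl*cl[2]/dl[2], "at y=.0521",cl+dl*(.0521-cl[1])/dl[1])
a=np.linspace(0,2*np.pi,72)
for y,r in((.0521,.013),(.0781,.017),(.0811,.017),(.0811,.014),(.144,.014),(.158,.009)):
    _,q=tp(np.stack([r*np.cos(a),a*0+y,r*np.sin(a)],1));print(y,r,q.min(0),q.max(0))
```

```text
((187.7851104736328, 179.1578826904297), (27.293825149536133, 30.017662048339844), 119.42720794677734) 171
rim [0.5537 0.1238 0.168 ]
rim [0.5534 0.1244 0.168 ]
nipple [ 0.6042 -0.102   0.094 ]
cap in tool at z=0 [0.001  0.0536 0.    ] at y=.0521 [0.001  0.0521 0.001 ]
0.0521 0.013 [ 79.6075 329.0965] [330.9873 545.5435]
0.0781 0.017 [ 66.649  187.9657] [346.7406 437.2216]
0.0811 0.017 [ 69.1402 177.8335] [344.5253 423.6608]
0.0811 0.014 [ 93.4694 200.8215] [320.2287 403.201 ]
0.144 0.014 [125.0925  42.2853] [292.7801 199.0243]
0.158 0.009 [158.3255  45.2712] [260.202 141.161]
```

Call:
carry_out:
  rows:
    - [[0,0,0,-0.08,-0.98,-0.5,0],[0,0,0,-0.1,-0.98,-0.5,0],[0,0,0,0,0,-0.2,0],[0,0,0,0,0,0,0],[0,0,0,0,0,0,0]]

```text
time: 4.75
tool_pos: [0.5541, 0.1237, 0.3497]
tool_rot: [0.546, -0.546, -0.449, 0.449]
contact_force: [0.2, 0.6, -0.8]
gripper_width: 0.281
```

```bash
python3 snap.py w6 s
python3 - <<'E'
from h import *
f=cv2.imread("pics/w6.png");crop(f,205,130,100,110,5,"pics/w6c.png");f=cv2.imread("pics/w6s.png");crop(f,200,100,100,140,4,"pics/w6sc.png")
E
```

```text
4.75 [0.5540793  0.12365426 0.34969604] 0.28110431032870786 [ 0.2229643   0.57131589 -0.76267445] 0.022850774884834186
```

View pics/w6c.png

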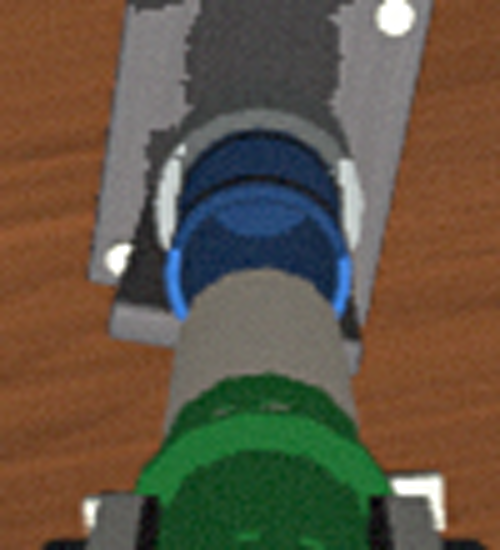

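View pics/w6sc.png

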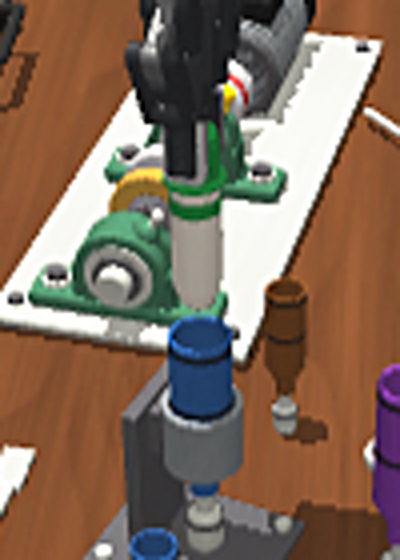

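Run:
```python
from h import *
import pickle; st=pickle.load(open("w6.pkl","rb"))
a=np.linspace(0,2*np.pi,90)
def ext(n,x,y,z,r,o,s):
    q=(proj(n,np.stack([x+r*np.cos(a),y+r*np.sin(a),a*0+z],1),st)-o+.4)*s
    return q.min(0).round(1),q.max(0).round(1)
T=st["tool_pos"]
for y in(.1215,.1235,.1245): print(y,"rim",ext("wrist",.5535,y,.168,.018,[205,130],5),"side",ext("side",.5535,y,.168,.018,[200,100],4))
print("flange",ext("wrist",*T[:2],T[2]-.0781,.017,[205,130],5))
for d,r in((.144,.014),(.09,.014),(.158,.009)):print("body",ext("wrist",*T[:2],T[2]-d,r,[205,130],5),"side",ext("side",*T[:2],T[2]-d,r,[200,100],4))
```

```text
0.1215 rim (array([154.3, 185.4]), array([340.8, 362.8])) side (array([167.7, 315.2]), array([232.7, 354.4]))
0.1235 rim (array([164.4, 183.4]), array([351., 361.])) side (array([167.4, 317.3]), array([232.4, 356.6]))
0.1245 rim (array([169.4, 182.4]), array([356.1, 360.1])) side (array([167.2, 318.4]), array([232.3, 357.7]))
flange (array([116.3, 412.7]), array([396.4, 661.9]))
body (array([174.5, 266.9]), array([342.2, 423.6])) side (array([171.4, 266.3]), array([223.2, 296.3]))
body (array([148.8, 396.4]), array([364.8, 590.9])) side (array([168.1, 182.3]), array([221.7, 211.3]))
body (array([207.7, 269.8]), array([309.6, 365.7])) side (array([181.3, 292.5]), array([214.4, 311.9]))
```

Call:
carry_out:
  rows:
    - [[0,0,0,-0.02,-0.02,-0.3,0],[0,0,0,0,0,-0.4,0],[0,0,0,0,0,-0.3,0],[0,0,0,0,0,0,0]]

```text
time: 5.25
tool_pos: [0.5521, 0.1219, 0.3054]
tool_rot: [0.548, -0.545, -0.447, 0.45]
contact_force: [0.9, 1.3, -1.6]
gripper_width: 0.285
```

Call:
carry_out:
  rows:
    - [[0,0,0,0,0,-0.25,0],[0,0,0,0,0,-0.25,0],[0,0,0,0,0,0,0]]

```text
time: 5.55
tool_pos: [0.5525, 0.1218, 0.2871]
tool_rot: [0.547, -0.546, -0.448, 0.449]
contact_force: [1.2, 0.8, -3.0]
gripper_width: 0.284
```

Call:
carry_out:
  rows:
    - [[0,0,0,-0.015,-0.02,-0.25,0],[0,0,0,0,0,-0.25,0],[0,0,0,0,0,-0.2,0],[0,0,0,0,0,-0.1,0],[0,0,0,0,0,0,0]]

```text
time: 6.05
tool_pos: [0.5524, 0.1213, 0.2562]
tool_rot: [0.547, -0.546, -0.449, 0.449]
contact_force: [2.7, 3.8, -3.1]
gripper_width: 0.281
```

Call:
carry_out:
  rows:
    - [[0,0,0,0,0,-0.08,0],[0,0,0,0,0,-0.08,0],[0,0,0,0,0,0,0],[0,0,0,0,0,0,0]]

```text
time: 6.45
tool_pos: [0.5527, 0.1212, 0.2508]
tool_rot: [0.547, -0.546, -0.449, 0.448]
contact_force: [1.0, 5.1, 0.7]
gripper_width: 0.28
```

```bash
python3 snap.py w7 s
python3 - <<'E'
from h import *
f=cv2.imread("pics/w7.png");crop(f,205,130,100,140,5,"pics/w7c.png");f=cv2.imread("pics/w7s.png");crop(f,200,130,100,110,5,"pics/w7sc.png")
E
```

```text
6.45 [0.55265556 0.12124767 0.25080124] 0.2801625336915978 [0.99204066 5.12428838 0.69383862] 0.002585952434162659
```

View pics/w7c.png

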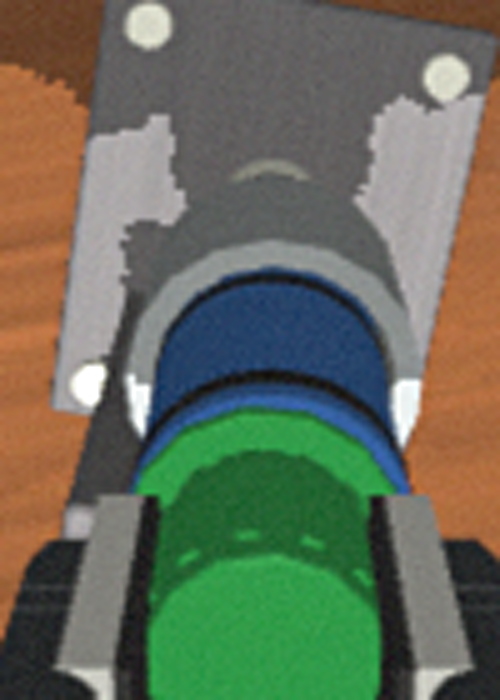

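View pics/w7sc.png

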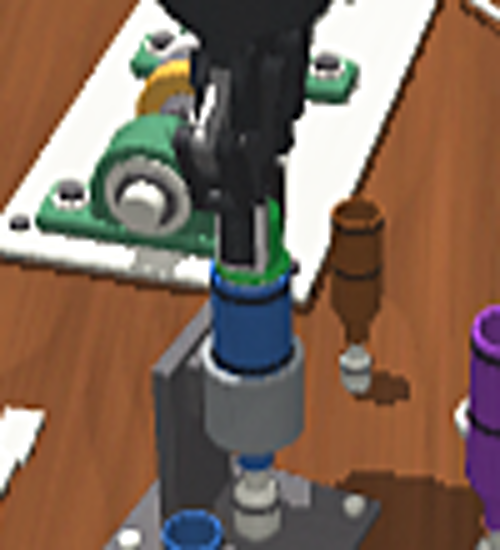

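Call:
carry_out:
  rows:
    - [[0,0,0,0,-0.02,-0.05,0],[0,0,0,0,0,-0.05,0],[0,0,0,0,0,0,0],[0,0,0,0,0,0,0]]

```text
time: 6.95
tool_pos: [0.5533, 0.1208, 0.249]
tool_rot: [-0.546, 0.547, 0.45, -0.448]
contact_force: [0.6, 5.8, 7.3]
gripper_width: 0.284
```

Call:
carry_out:
  rows:
    - [[0,0,0,0,-0.02,-0.05,0],[0,0,0,0,0,-0.03,0],[0,0,0,0,0,0,0],[0,0,0,0,0,0,0]]

```text
time: 7.35
tool_pos: [0.554, 0.1205, 0.2489]
tool_rot: [-0.546, 0.547, 0.451, -0.447]
contact_force: [-4.2, 7.3, 16.7]
gripper_width: 0.28
```

```bash
python3 snap.py w8 s
python3 - <<'E'
from h import *
f=cv2.imread("pics/w8.png");crop(f,205,130,100,140,5,"pics/w8c.png")
E
```

```text
7.35 [0.55399183 0.12050727 0.24894161] 0.2804389043495126 [-4.15746593  7.32404494 16.6630634 ] 0.0015047178390736346
```

View pics/w8c.png

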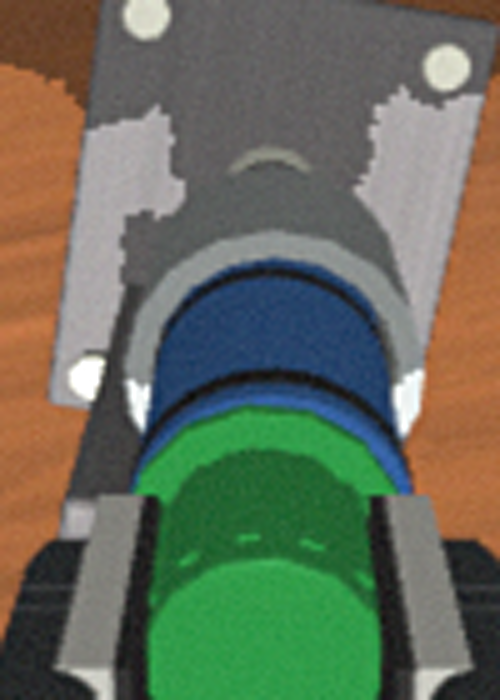

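Call:
carry_out:
  rows:
    - [[0,0,0,0,0,0.12,10],[0,0,0,0,0.03,0,62],[0,0,0,0,0,0,62],[0,0,0,0,0,0,62],[0,0,0,0,0,0,62]]

```text
time: 7.95
tool_pos: [0.5523, 0.1201, 0.2478]
tool_rot: [-0.547, 0.547, 0.448, -0.449]
contact_force: [-0.4, 0.6, -0.3]
gripper_width: 0.724
```

```bash
python3 snap.py w9 s
python3 - <<'E'
from h import *
f=cv2.imread("pics/w9.png");crop(f,175,130,160,150,4,"pics/w9c.png");f=cv2.imread("pics/w9s.png");crop(f,200,130,100,110,5,"pics/w9sc.png")
E
```

```text
7.95 [0.55229226 0.12005531 0.24775762] 0.7244022714997796 [-0.37542104  0.58503679 -0.31039826] 0.00648536796503978
```

View pics/w9c.png

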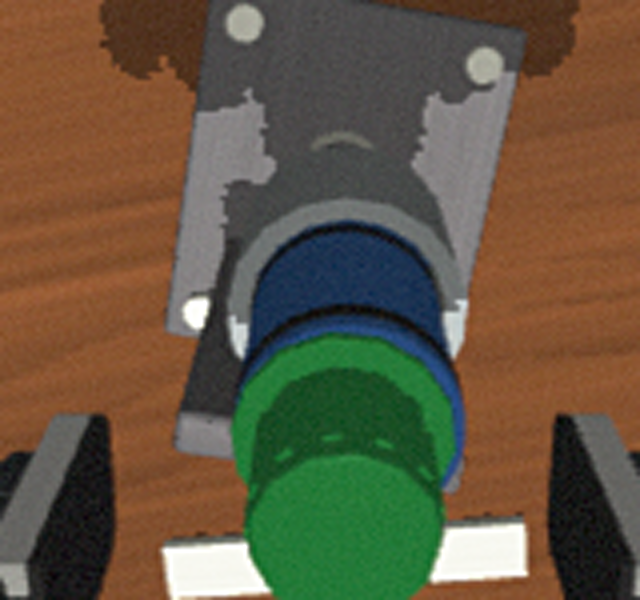

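View pics/w9sc.png

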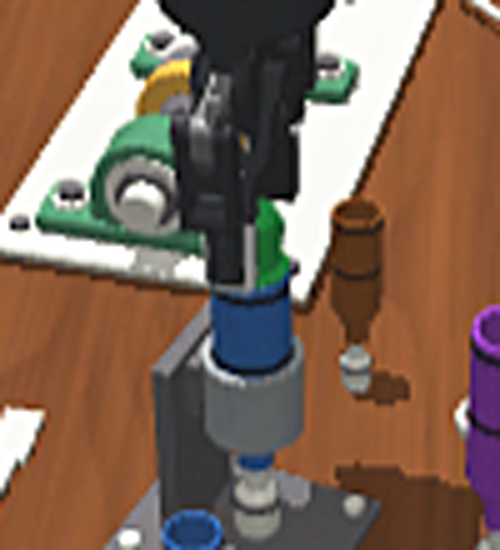

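Run:
```python
from h import *
import pickle; st=pickle.load(open("w9.pkl","rb"))
print(st["tool_rot"])
for z in(.197,.199):print(onplane("wrist",(260.9,261.4),z,st))
a=np.linspace(0,2*np.pi,90)
def ext(n,x,y,z,r,o,s):
    q=(proj(n,np.stack([x+r*np.cos(a),y+r*np.sin(a),a*0+z],1),st)-o+.4)*s
    return q.min(0).round(1),q.max(0).round(1)
for p in((.5523,.1215),(.5533,.122)):
  for z,r in((.197,.013),(.171,.017),(.168,.018)):print(p,z,r,ext("wrist",*p,z,r,[175,130],4))
```

```text
[-0.54654101  0.54658282  0.44805933 -0.44920261]
[0.55111359 0.12296248 0.197     ]
[0.54980589 0.12319659 0.199     ]
(0.5523, 0.1215) 0.197 0.013 (array([234.3, 447.1]), array([437.3, 621.7]))
(0.5523, 0.1215) 0.171 0.017 (array([222.5, 332.8]), array([448.4, 533.7]))
(0.5523, 0.1215) 0.168 0.018 (array([217.9, 318.4]), array([453. , 528.2]))
(0.5533, 0.122) 0.197 0.013 (array([239.8, 453.3]), array([442.5, 627.3]))
(0.5533, 0.122) 0.171 0.017 (array([227.3, 338.4]), array([452.8, 538.6]))
(0.5533, 0.122) 0.168 0.018 (array([222.5, 323.9]), array([457.3, 533. ]))
```

Call:
carry_out:
  rows:
    - [[0,0,0,0.01,0.05,-0.3,62],[0,0,0,0,0,-0.4,62],[0,0,0,0,0,-0.3,62],[0,0,0,0,0,-0.14,62],[0,0,0,0,0,0,62]]

```text
time: 8.55
tool_pos: [0.552, 0.1225, 0.2005]
tool_rot: [0.547, -0.546, -0.448, 0.45]
contact_force: [-1.3, 0.2, 0.5]
gripper_width: 0.721
```

Call:
carry_out:
  rows:
    - [[0,0,0,0,0,0,62]]

```text
time: 8.65
tool_pos: [0.553, 0.1226, 0.2026]
tool_rot: [0.547, -0.546, -0.449, 0.449]
contact_force: [-0.8, 0.4, 0.4]
gripper_width: 0.727
```

```bash
python3 snap.py w10 s
python3 - <<'E'
from h import *
f=cv2.imread("pics/w10.png");crop(f,175,150,160,150,4,"pics/w10c.png");f=cv2.imread("pics/w10s.png");crop(f,200,130,100,110,5,"pics/w10sc.png")
E
```

```text
8.65 [0.55300525 0.12256683 0.20263233] 0.7268162476181143 [-0.77475191  0.35687751  0.41317914] 0.014969813577756536
```

View pics/w10c.png

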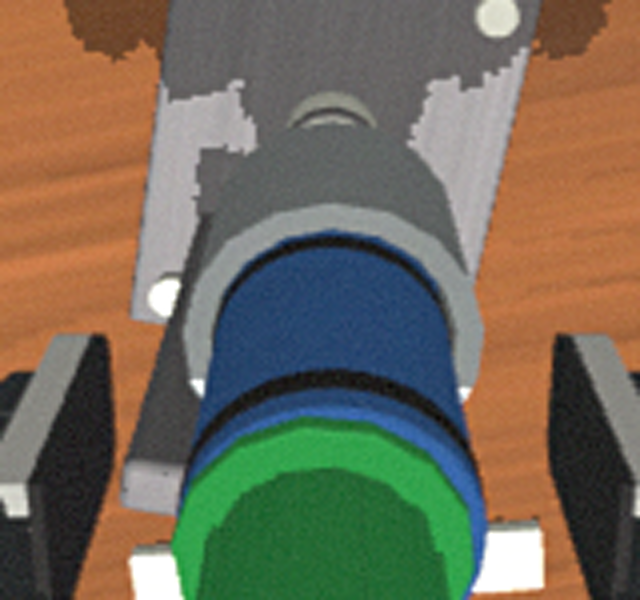

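View pics/w10sc.png

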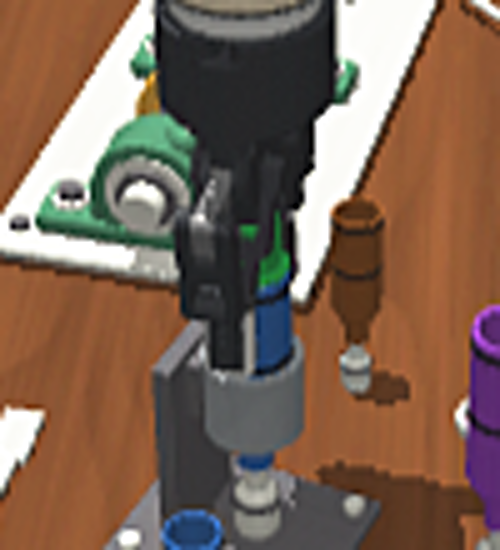

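Call:
carry_out:
  rows:
    - [[0,0,0,0,0,0,0],[0,0,0,0,0,0,0],[0,0,0,0,0,0,0],[0,0,0,0,0,0,0]]

```text
time: 9.15
tool_pos: [0.5533, 0.1225, 0.2037]
tool_rot: [-0.546, 0.547, 0.449, -0.448]
contact_force: [-0.5, -0.9, 4.4]
gripper_width: 0.415
```

```bash
python3 snap.py w11 s
python3 - <<'E'
from h import *
f=cv2.imread("pics/w11.png");crop(f,175,150,160,150,4,"pics/w11c.png");f=cv2.imread("pics/w11s.png");crop(f,200,130,100,110,5,"pics/w11sc.png")
E
```

```text
9.15 [0.55331502 0.12254695 0.20366231] 0.41498835393654 [-0.51363025 -0.85801754  4.42889524] 0.0008625872591596843
```

View pics/w11c.png

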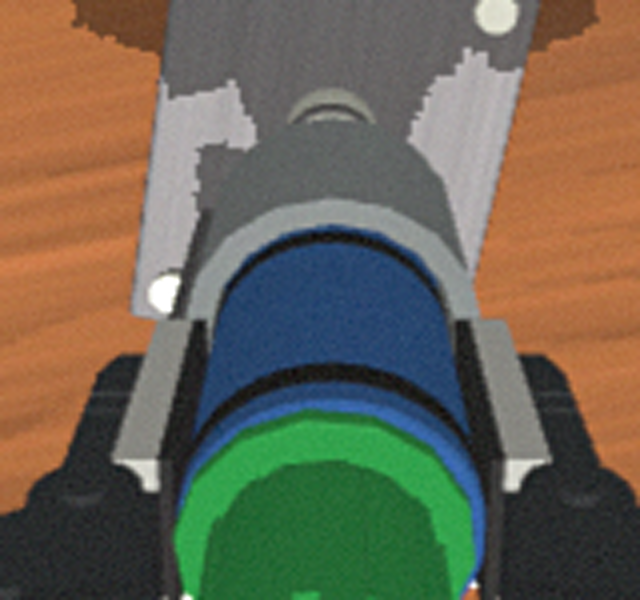

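View pics/w11sc.png

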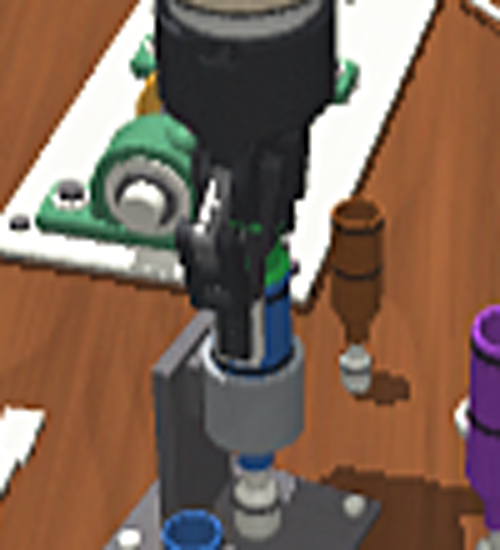

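Call:
carry_out:
  rows:
    - [[0,0,0,0,0,0.3,0],[0,0,0,0,0,0.6,0],[0,0,0,0,0,0.8,0],[0,0,0,0,0,0.9,0],[0,0,0,0,0,0.9,0]]

```text
time: 9.75
tool_pos: [0.5517, 0.1225, 0.341]
tool_rot: [0.548, -0.545, -0.447, 0.45]
contact_force: [0.6, 0.3, -5.7]
gripper_width: 0.412
```

Call:
carry_out:
  rows:
    - [[0,0,0,0,0,0.6,0],[0,0,0,0,0,0.3,0],[0,0,0,0,0,0,0],[0,0,0,0,0,0,0]]

```text
time: 10.15
tool_pos: [0.5523, 0.1225, 0.376]
tool_rot: [0.547, -0.546, -0.448, 0.45]
contact_force: [0.3, 0.4, -6.6]
gripper_width: 0.417
```

```bash
python3 snap.py w12 s
```

```text
10.15 [0.55230965 0.12252127 0.37603521] 0.41713498567061175 [ 0.31832533  0.38836627 -6.63710816] 0.01869033751754754
```

View pics/w12.png

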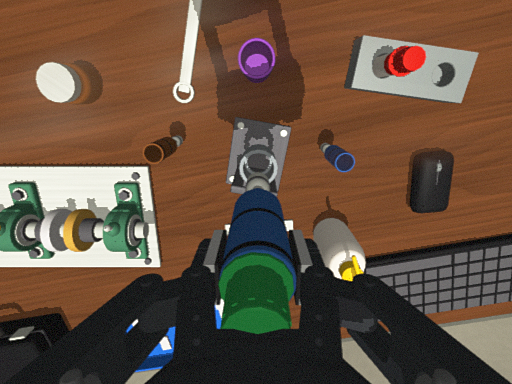

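View pics/w12s.png

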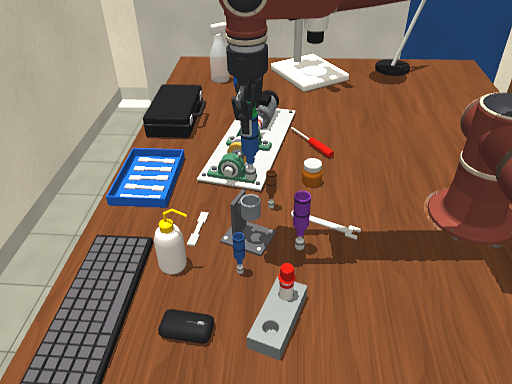

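Call:
carry_out:
  rows:
    - [[-0.18,-0.92,0,-0.15,-0.5,0,0],[-0.18,-0.92,0,-0.15,-0.5,0,0],[-0.18,-0.92,0,-0.15,-0.5,0,0],[-0.18,-0.92,0,-0.15,-0.5,-0.2,0],[-0.18,-0.92,0,-0.15,-0.5,-0.4,0]]

```text
time: 10.75
tool_pos: [0.5225, 0.022, 0.354]
tool_rot: [-0.45, 0.628, 0.516, -0.369]
contact_force: [-0.3, 0.2, -5.8]
gripper_width: 0.414
```

Call:
carry_out:
  rows:
    - [[-0.18,-0.92,0,-0.15,-0.5,-0.4,0],[-0.18,-0.92,0,-0.15,-0.4,-0.4,0],[-0.18,-0.92,0,-0.15,-0.2,-0.2,0],[0,0,0,0,0,0,0],[0,0,0,0,0,0,0]]

```text
time: 11.25
tool_pos: [0.5042, -0.0212, 0.3131]
tool_rot: [-0.388, 0.668, 0.549, -0.318]
contact_force: [0.4, -0.2, -5.4]
gripper_width: 0.415
```

Call:
carry_out:
  rows:
    - [[0,0,0,0,0,0,0]]

```text
time: 11.35
tool_pos: [0.5055, -0.0211, 0.3155]
tool_rot: [-0.387, 0.669, 0.55, -0.317]
contact_force: [-0.4, 0.1, -5.6]
gripper_width: 0.416
```

```bash
python3 snap.py w13 s; python3 -c "
from h import *
print(R.from_quat(np.roll(state()['tool_rot'],-1)).as_matrix(),state()['joint_pos'])"
```

```text
11.35 [ 0.50547939 -0.02107913  0.31554188] 0.4162035316723562 [-0.35064511  0.05702897 -5.64565966] 0.017233138520216885
[[ 0.19341747  0.49138407 -0.84919455]
 [ 0.98111541 -0.09555413  0.1681724 ]
 [ 0.0014932  -0.86568534 -0.50058632]] [-0.18783302 -0.51367004  2.11502264 -0.0024907   1.01596682 -1.56284021]
```

View pics/w13.png

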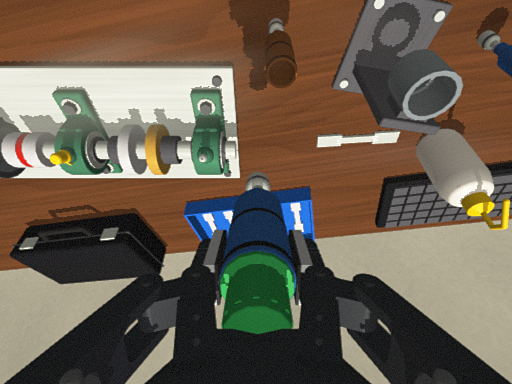

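View pics/w13s.png

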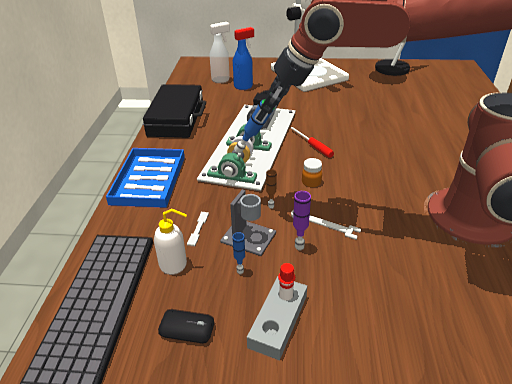

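Run:
```python
from h import *
f=cv2.imread("pics/w13.png");crop(f,30,80,220,110,3.6,"pics/w13a.png");crop(f,170,80,80,110,6,"pics/w13r.png");crop(f,205,160,100,110,5,"pics/w13g.png")
f=cv2.imread("pics/w13s.png");crop(f,200,85,110,100,6,"pics/w13sc.png")
```

```text
(no output)
```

View pics/w13r.png

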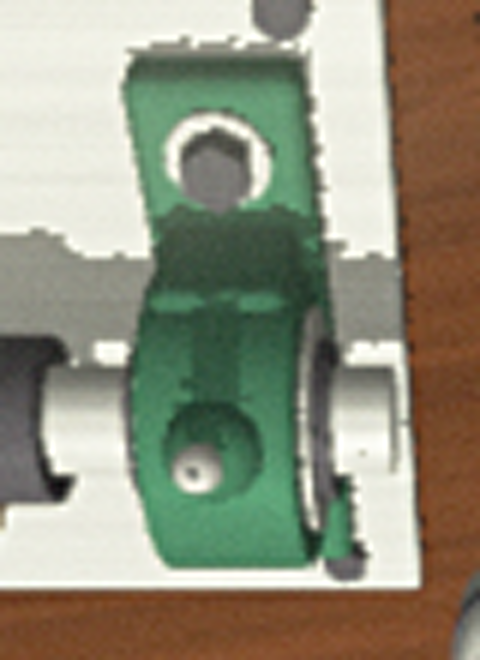

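View pics/w13g.png

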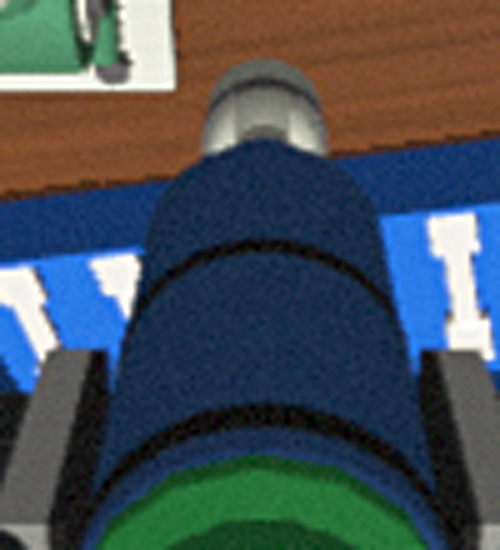

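View pics/w13sc.png

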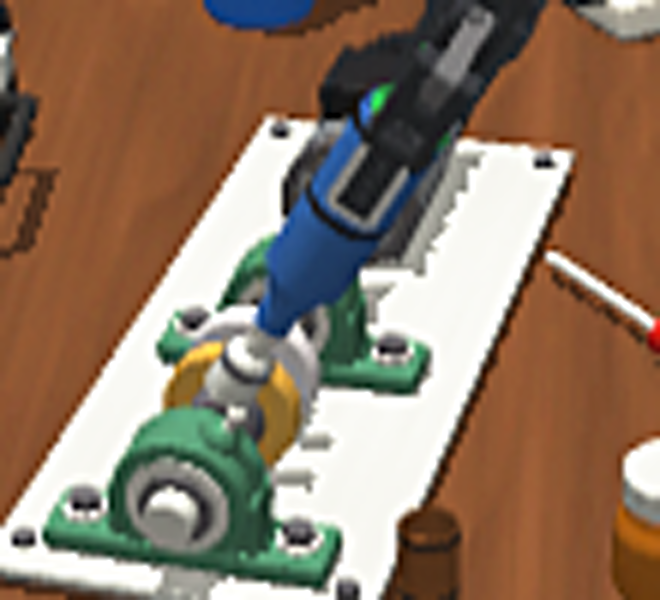

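Run:
```python
from h import *
import pickle; st=pickle.load(open("w13.pkl","rb"));s5=pickle.load(open("w5.pkl","rb"))
np.set_printoptions(precision=4,suppress=True)
Rt=R.from_quat(np.roll(st["tool_rot"],-1)).as_matrix();T=st["tool_pos"]
w=ray("wrist",(202.4,157.6),st);w5=ray("wrist",(385/6-.4,160+388/6-.4),s5)
tp=ray("top",(295+80/4-.4,130+157/4-.4));sd=ray("side",(190+248/5-.4,85+345/5-.4))
for l in([w,tp],[w,sd],[w,w5],[w,tp,sd],[tp,sd],[w,w5,tp,sd]):print(*tri(l))
print("w @.094",onplane("wrist",(202.4,157.6),.094,st))
a=np.linspace(0,2*np.pi,90)
def ext(y,r,dx=0,dz=0):
    P=np.stack([r*np.cos(a)+dx,a*0+y,r*np.sin(a)+dz],1)@Rt.T+T
    q=(proj("wrist",P,st)-[205,160]+.4)*5
    return y,r,q.min(0).round(1),q.max(0).round(1)
for y,r in((.1917,.0115),(.1667,.0115),(.1197,.018),(.0357,.018)):print(*ext(y,r))
```

```text
[ 0.6046 -0.1064  0.0938] [np.float64(0.0005423049139805864), np.float64(0.0005423049139805759)]
[ 0.6032 -0.1051  0.096 ] [np.float64(0.00022292027332263478), np.float64(0.0002229202733225543)]
[ 0.6063 -0.1063  0.0906] [np.float64(0.0010979902542985571), np.float64(0.001097990254298551)]
[ 0.6038 -0.1062  0.0952] [np.float64(0.0008012576054622092), np.float64(0.0006769566593476219), np.float64(0.00045064554152049143)]
[ 0.6039 -0.1068  0.0952] [np.float64(0.0003451084067490755), np.float64(0.00034510840674893337)]
[ 0.6044 -0.1058  0.0939] [np.float64(0.0002694112578271742), np.float64(0.002712408166741026), np.float64(0.0011395163832378997), np.float64(0.0017907435635202281)]
w @.094 [ 0.6046 -0.1058  0.094 ]
0.1917 0.0115 [202.4  55.7] [317.4 165.4]
0.1667 0.0115 [196.5  91.8] [322.4 210.8]
0.1197 0.018 [138.4 141. ] [378.  361.9]
0.0357 0.018 [ 58.5 445.9] [449.3 773.4]
```

Call:
carry_out:
  rows:
    - [[0,0,0,-0.1,-0.5,-0.1,0],[0,0,0,-0.1,-0.6,-0.25,0],[0,0,0,-0.06,-0.4,-0.25,0],[0,0,0,0,-0.1,-0.12,0],[0,0,0,0,0,0,0]]

```text
time: 11.95
tool_pos: [0.4945, -0.0856, 0.2853]
tool_rot: [-0.388, 0.669, 0.549, -0.317]
contact_force: [0.2, 0.0, -5.5]
gripper_width: 0.415
```

Call:
carry_out:
  rows:
    - [[0,0,0,0,0,0,0],[0,0,0,0,0,0,0]]

```text
time: 12.15
tool_pos: [0.4951, -0.0848, 0.2869]
tool_rot: [-0.386, 0.669, 0.551, -0.317]
contact_force: [0.8, 0.6, -5.3]
gripper_width: 0.415
```

```bash
python3 snap.py w14 s
python3 - <<'E'
from h import *
print(R.from_quat(np.roll(state()['tool_rot'],-1)).as_matrix())
f=cv2.imread("pics/w14.png");crop(f,195,110,120,130,5,"pics/w14c.png")
f=cv2.imread("pics/w14s.png");crop(f,200,85,110,100,6,"pics/w14sc.png")
f=grab_frame("top");cv2.imwrite("pics/t14.png",f);crop(f,270,130,90,80,7,"pics/t14c.png")
E
```

```text
12.15 [ 0.49508056 -0.08479716  0.28692354] 0.4153761736745947 [ 0.80133601  0.6183721  -5.27380885] 0.0037170256060580715
[[ 0.19308809  0.49169868 -0.84908739]
 [ 0.98118067 -0.09568695  0.16771554]
 [ 0.00121892 -0.86549201 -0.50092125]]
```

View pics/w14c.png

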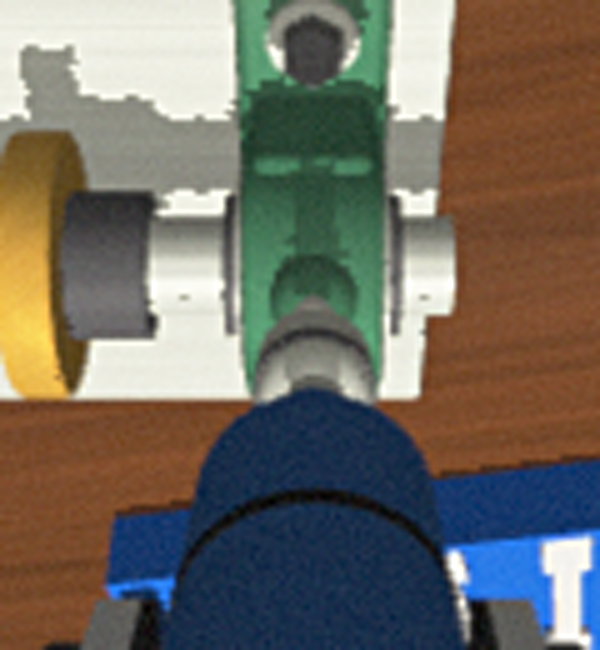

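View pics/w14sc.png

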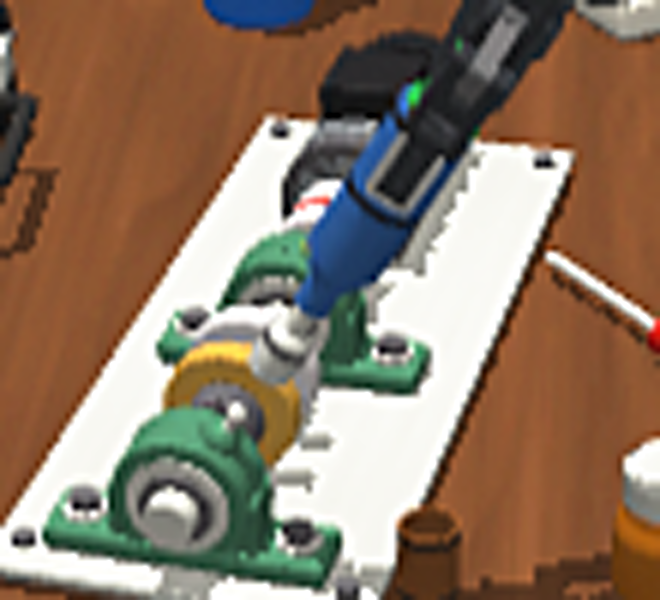

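View pics/t14c.png

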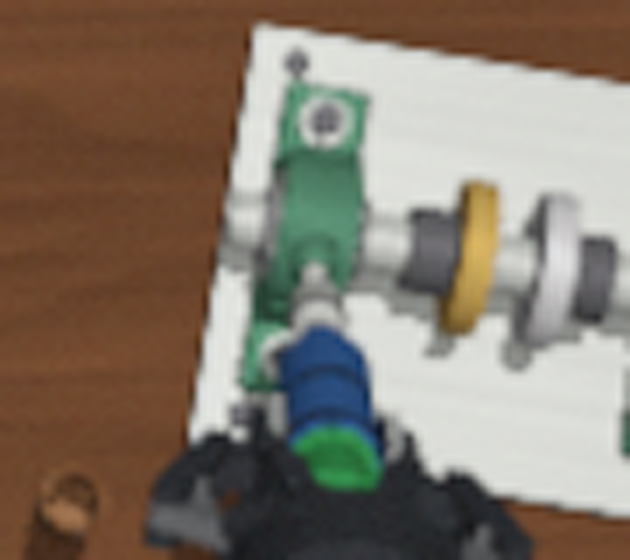

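Call:
carry_out:
  rows:
    - [[0,0,0,0.12,-0.03,-0.21,0],[0,0,0,0.12,-0.03,-0.21,0],[0,0,0,0.03,-0.005,-0.05,0],[0,0,0,0,0,0,0],[0,0,0,0,0,0,0]]

```text
time: 12.8
tool_pos: [0.5054, -0.088, 0.2668]
tool_rot: [-0.387, 0.669, 0.55, -0.317]
contact_force: [0.6, 0.7, -4.2]
gripper_width: 0.415
```

```bash
python3 snap.py w15 s
python3 - <<'E'
from h import *
f=cv2.imread("pics/w15.png");crop(f,195,110,120,130,5,"pics/w15c.png")
f=cv2.imread("pics/w15s.png");crop(f,210,115,70,60,10,"pics/w15sc.png")
T=state()["tool_pos"];y=R.from_quat(np.roll(state()['tool_rot'],-1)).as_matrix()[:,1]
h=np.array([.6042,-.1067,.0942]);d=h-T;print("along",d@y,"off",d-(d@y)*y)
E
```

```text
12.8 [ 0.50537286 -0.08804717  0.26684808] 0.41517400651629316 [ 0.62151538  0.66675446 -4.16117512] 0.010992398220967578
along 0.20029691025805982 off [0.00034185 0.00068583 0.00011773]
```

View pics/w15c.png

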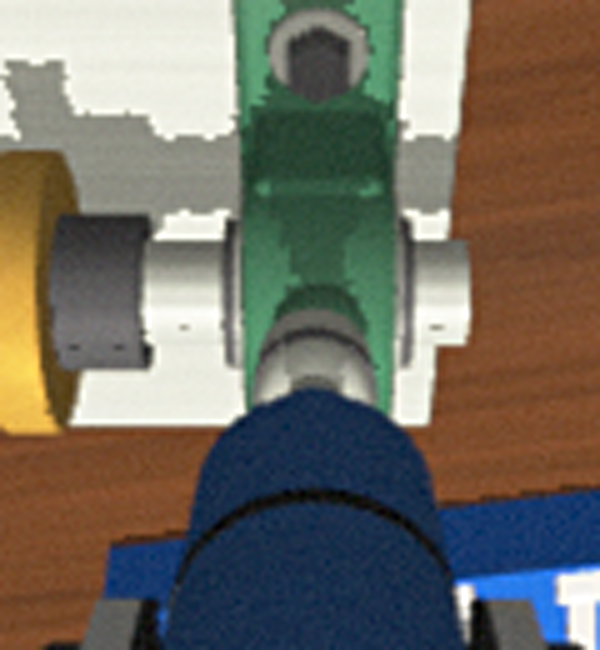

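View pics/w15sc.png

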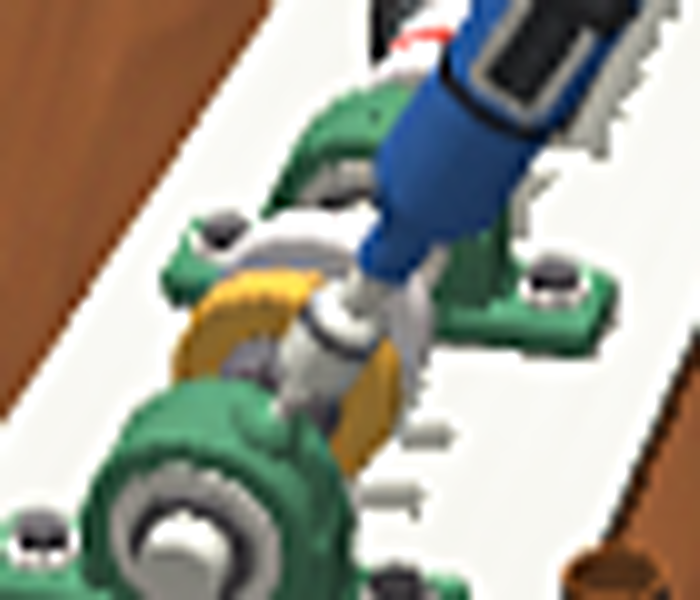

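Call:
carry_out:
  rows:
    - [[0,0,0,0.065,0,-0.108,0],[0,0,0,0.062,-0.012,-0.108,0],[0,0,0,0.05,-0.01,-0.088,0],[0,0,0,0,0,0,0],[0,0,0,0,0,0,0]]

```text
time: 13.4
tool_pos: [0.5124, -0.0888, 0.2536]
tool_rot: [-0.387, 0.669, 0.55, -0.317]
contact_force: [5.6, -0.5, -10.7]
gripper_width: 0.416
```

```bash
cat > al.py <<'E'
from h import *
np.set_printoptions(precision=4,suppress=True)
s=state();T=s["tool_pos"];y=R.from_quat(np.roll(s['tool_rot'],-1)).as_matrix()[:,1]
h=np.array([.6042,-.1067,.0942]);d=h-T;F=s["contact_force"]+[0,0,5.3]
print(s["time"],"along",d@y,"off",d-(d@y)*y,"Fpush",-F@y,"Flat",F-(F@y)*y,"tq",s["ft_torque"],"y",y,"v",np.abs(s["joint_vel"]).max())
E
python3 al.py
```

```text
13.4 along 0.1848515538774608 off [ 0.0012 -0.0003  0.0007] Fpush -7.482665150257241 Flat [1.902  0.2248 1.0517] tq [0.2462 0.1148 0.0955] y [ 0.4903 -0.0955 -0.8663] v 0.003896373454657884
```

Call:
carry_out:
  rows:
    - [[0,0,0,0.05,-0.005,-0.05,0],[0,0,0,0.025,-0.005,-0.043,0],[0,0,0,0,0,0,0],[0,0,0,0,0,0,0]]

```text
time: 13.8
tool_pos: [0.5156, -0.0894, 0.2521]
tool_rot: [-0.386, 0.669, 0.55, -0.317]
contact_force: [-3.9, 1.6, 0.3]
gripper_width: 0.414
```

```bash
python3 al.py
```

```text
13.8 along 0.1818359992877021 off [-0.0007  0.0003 -0.0004] Fpush 6.93261202251437 Flat [-0.5331  0.9425 -0.4074] tq [ 0.2394  0.954  -0.0185] y [ 0.4912 -0.0964 -0.8657] v 0.004984279088068206
```

Call:
carry_out:
  rows:
    - [[0,0,0,0.025,-0.003,-0.043,0],[0,0,0,0.025,-0.003,-0.043,0],[0,0,0,0,0,0,0],[0,0,0,0,0,0,0]]

```text
time: 14.2
tool_pos: [0.5177, -0.0898, 0.2493]
tool_rot: [-0.386, 0.669, 0.55, -0.317]
contact_force: [-7.4, 0.8, 3.9]
gripper_width: 0.417
```

```bash
python3 al.py
```

```text
14.2 along 0.17838810420982892 off [-0.0012  0.0004 -0.0007] Fpush 11.666054300039553 Flat [-1.6417 -0.2882 -0.9002] tq [0.2617 1.3129 0.0091] y [ 0.4915 -0.0968 -0.8655] v 0.0032407456175472154
```

Call:
carry_out:
  rows:
    - [[0,0,0,0.012,-0.005,-0.055,0],[0,0,0,0.02,-0.005,-0.05,0],[0,0,0,0.025,-0.005,-0.043,0],[0,0,0,0,0,0,0],[0,0,0,0,0,0,0]]

```text
time: 14.7
tool_pos: [0.5204, -0.0904, 0.2443]
tool_rot: [-0.386, 0.67, 0.55, -0.316]
contact_force: [-8.3, 2.7, 6.2]
gripper_width: 0.413
```

```bash
python3 al.py
```

```text
14.7 along 0.17269487478824663 off [-0.0013  0.0004 -0.0008] Fpush 14.276871780614002 Flat [-1.2924  1.3178 -0.8845] tq [0.3522 1.2211 0.0243] y [ 0.493  -0.0969 -0.8646] v 0.0034288709876724045
```

```bash
python3 snap.py w16 s
python3 - <<'E'
from h import *
f=cv2.imread("pics/w16.png");crop(f,175,110,160,190,3,"pics/w16c.png")
f=cv2.imread("pics/w16s.png");crop(f,210,95,90,80,8,"pics/w16sc.png")
E
```

```text
14.7 [ 0.52040206 -0.09039169  0.24432689] 0.4125629704246726 [-8.33059234  2.70079333  6.15972946] 0.0034288709876724045
```

View pics/w16c.png

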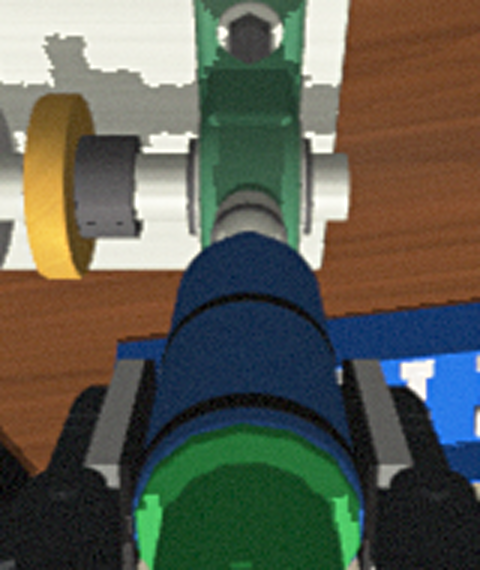

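View pics/w16sc.png

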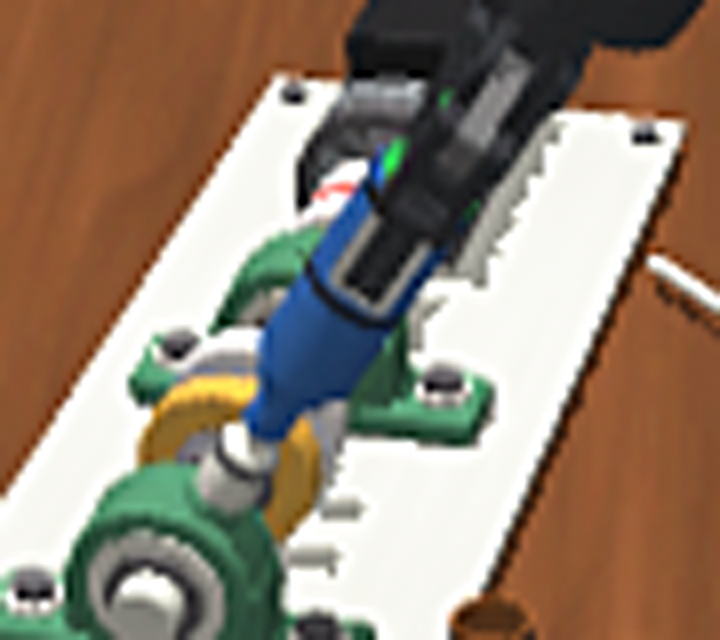

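View pics/w16s.png

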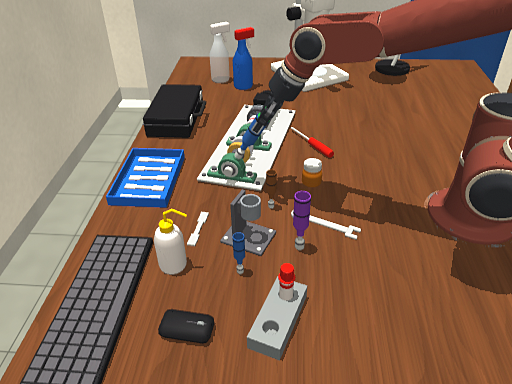

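Call:
carry_out:
  rows:
    - [[0,0,0,0,0,0,0],[0,0,0,0,0,0,0],[0,0,0,0,0,0,0],[0,0,0,0,0,0,0],[0,0,0,0,0,0,0]]

```text
time: 15.3
tool_pos: [0.5204, -0.0904, 0.2444]
tool_rot: [-0.386, 0.67, 0.55, -0.316]
contact_force: [-8.6, 1.6, 5.2]
gripper_width: 0.416
```

```bash
python3 al.py
python3 - <<'E'
from h import *
f=cv2.imread("pics/w16s.png");g=cv2.imread("pics/side0.png");b=np.hstack([g[150:220,245:325],f[150:220,245:325]]);crop(b,0,0,160,70,5,"pics/br.png")
E
```

```text
15.3 along 0.17274125770645185 off [-0.0013  0.0004 -0.0008] Fpush 13.474931476796673 Flat [-1.9579  0.3237 -1.1526] tq [0.3197 1.2219 0.0342] y [ 0.493  -0.0969 -0.8646] v 0.0019272687567773801
```

View pics/br.png

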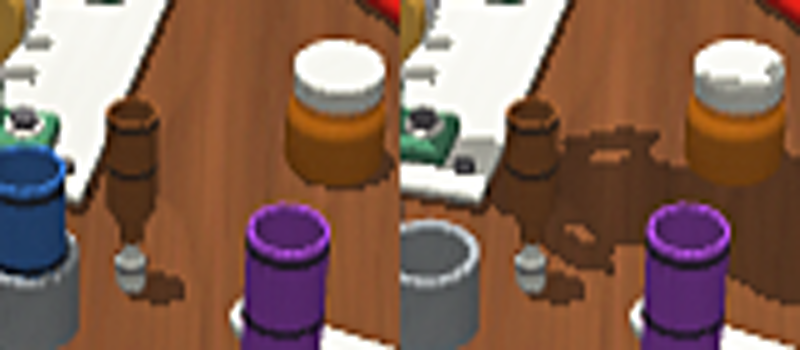

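Nothing else has moved; the brown gun only lies in the arm's shadow. The push is stable at about 13.5–14 N, with the nozzle about 9 mm in and no sign of slip in the grip. I'm handing in.

```bash
python3 -c "
from plant import *
print(job_done())"
```

```text
the job is handed in; nothing more can be done
None
```

I put the green cartridge fully home in the blue gun and snapped the gun's coupler onto the bare nipple. I handed in at 15.3 s of the 54 s, still holding the gun by its barrel and pushing.

**Cartridge:** It stopped at the home height, with the tool at 0.249 m as calculated, and the force rose to 17 N. The pictures show the flange on the rim.

**Coupler:** The jaws drew it on with a pull of about 7 N, and the force then turned to a push about 3 mm further on, so it snapped on. The tool leans 30° and its axis passes about 1.6 mm from the measured nipple centre.

**Nozzle:** It is about 9 mm in of its 12 mm stroke, worked out from how far the tool advanced, since the joint itself cannot be read. The push held at 13.5–14.3 N, which fits the spring at 7–9 mm. In the wrist pictures the gun had not slipped in the grip.

**Disagreements:** The wrist camera disagreed with the top and side cameras by up to 5 mm in y at the cartridge, but by only about 1 mm at the nipple. A small sideways force of about 2 N remains. During insertion I corrected the wrong way in y once, which raised the sideways force to 7 N; it was gone after I released the cartridge.

In the last side view I saw nothing else moved. I compared only the brown gun, the purple gun and the jar closely with the first picture, and all three stand where they did.

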